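# Print drum pass along the rolling mat

### The arm

A 6-joint arm with a two-finger parallel gripper is mounted at the origin on the work surface. World frame = base frame: x ahead of the robot, y to its left, z up, the work surface at z = 0. Lengths are in m, angles in degrees, forces in N, time in s.
With the tool pointing down it reaches from about 0.325 to 0.85 m from the base axis. Payload 15.5 kg.
Tool frame: the origin (TCP) lies at the very end of the fingers, on their centre line; the grasp point (between the pads) lies arm.grip_depth behind it (arm.grip_depth is the distance from the TCP to the grasp point, in m); z points along the fingers, y is the direction in which the jaws open and shut (so a half turn about z gives the same grasp; the last joint's range is limited). The gripper opens to 91 mm and grips with 3 to 60 N. Pads are 32 mm wide; open, the fingers measure 118 mm over their backs; the gripper's body (76 mm by 178 mm) begins 60 mm behind the grasp point.
Start: joints at [66.434, 28.281, 77.091, -0, 74.628, -5.472], TCP at [0.194, 0.594, 0.214] pointing down, gripper open.
Joint ranges: [-166.48, 166.48], [-47.26, 123.95], [12.59, 153.08], [-70.14, 250.14], [6.76, 159.57], [-176.63, 176.63]. Speed limits (degrees/s): [108.29, 108.29, 147.25, 172.46, 172.46, 172.46].

### API

Orientations are given as a 3x3 rotation matrix whose columns are the frame's x, y, z axes.
In Python, from rig import arm gives the robot as it stands. Calls block until the motion is done:
- arm.move_to(position, orientation): joint-space move of the TCP to a pose.
- arm.move_l(position, orientation=None, feed=0.15): straight line of the TCP; orientation=None keeps the orientation; feed is the mean speed in m/s.
- arm.move_joints(angles): joint-space move.
- arm.grip(opening): finger opening in m; the grip force is fixed at half the most; returns when the fingers have stopped.
- arm.sleep(seconds).
- arm.solve_ik(position, orientation): joint angles nearest the present ones, or None.
- arm.snapshot(name): name is "scene" or "top" or "wrist"; returns the picture (480x640x3 uint8, red, green, blue); there is no depth.
- arm.get_calibration(name): a dict with "intrinsics" (3x3 intrinsics, pixels), "k1" (the pictures are not rectified: a ray, as slopes to the right and down, at radius r is drawn at 1 + k1 r^2 times it, then the intrinsics apply), "cam_to_world" (4x4, takes a point from camera to world coordinates). Camera axes: x right, y down, z forward; pixel columns grow to the right and rows downward; lengths in m; the calibration is good to about 2 mm. A picture is of the moment at which its call begins: read the wrist's pose just before it. get_calibration takes no time and is no camera call; for the wrist camera it gives the pose at the moment of the call.
A pose or a line that the arm cannot do raises arm.Unreachable and nothing moves.
- arm.sign_off(): hands the job in, once; it reports no verdict.
Readings, each from a call of its own:
- arm.current_t(): time.
- arm.current_joint_positions(): joint angles.
- arm.current_dq(): joint speeds.
- arm.current_tau(): joint torques, N m.
- arm.current_ee_pos(): TCP position.
- arm.current_tool_rot(): TCP orientation.
- arm.current_force(): force on the tool from outside, world axes, zero at the start.
- arm.current_torque(): the same for the moment, N m.
- arm.current_width(): finger opening in m.
Only numpy, scipy, OpenCV 4.12 (cv2) and the standard library are available. Lean on these libraries where they do the work, as an engineer would, in place of code of your own. Each camera call takes 0.05 s, during which the arm holds its last target. There are 200 camera calls.

### The job

The capped print drum is due for its pass along the dark rolling mat, but the ruler and three white canisters are in its way. Take the ruler and push the canisters with its straight edge off the mat's back (the long edge away from the robot), so that they stand upright in one straight row with their fronts just clear of that edge, and lay the ruler flat, out of the drum's path. Then roll the drum along the mat, without lifting it, dragging it or letting it bump into the ruler or the canisters, and bring it to rest squarely over the strip of paper tape; touch the canisters with nothing but the ruler and leave everything else where it is.

Things in the scene. Friction and masses are not known exactly. Their poses are not given: they have to be found in the camera images.
- mat: thin dark rubber rolling mat, fixed, top 0.6 mm above the table (no step to speak of). 240 mm along its own x, 720 mm along its own y; origin at its centre, on the table. Its x points away from the robot (within 0.12 rad of world x), so its back edge is the line x = +120 mm; the drum rolls along its y.
- mark: strip of pale paper tape stuck across the mat near one end (either end), fixed: 190 mm along its x (parallel to the mat's x), 12 mm wide (y). Origin at its centre, on the table. The drum belongs over it: axis above the tape's centre line within 8 mm, square to it within 0.1 rad, tape showing beyond both ends (middle within 30 mm along the tape).
- drum: loose grey cylinder with black end caps, near the other end of the mat: diameter 92 mm, length 120 mm, plus a 44 mm pouring cap 12 mm proud of its -x end; 0.3 to 0.65 kg; too thick to grip. Origin mid-axis, 46 mm up; x along its axis, within 0.06 rad of the mat's x at the start; z starts upright and turns as it rolls. Rolls freely: let go at 0.15 m/s it coasts some 5 cm, at 0.03 m/s a few mm.
- ruler: loose aluminium safety ruler lying flat on the mat before the canisters, 0.22 kg: blade 280 mm long (its y), 55 mm wide (its x, -12 to +43 mm), 4 mm thick; along it runs a grip ridge 10 mm thick, centred on x = 0, top 29.5 mm above the table (12 mm wide bead). Origin at the ridge's middle, on the underside. The edge for pushing is at x = +43 mm and faces the canisters.
- canister_1: white screw-cap canister, loose, upright: diameter 58 mm, 66 mm tall, 0.08 to 0.17 kg; origin under its centre. The right-hand one (-y) of three alike in an uneven row on the mat, neighbours 65 to 115 mm apart. In the finished row its centre is at x = 146 to 164 mm in the mat's frame, the three within 6 mm of each other.
- canister_2: white screw-cap canister, loose, upright: diameter 58 mm, 66 mm tall, 0.08 to 0.17 kg; origin under its centre. The middle one of three alike in an uneven row on the mat, neighbours 65 to 115 mm apart. In the finished row its centre is at x = 146 to 164 mm in the mat's frame, the three within 6 mm of each other.
- canister_3: white screw-cap canister, loose, upright: diameter 58 mm, 66 mm tall, 0.08 to 0.17 kg; origin under its centre. The left-hand one (+y) of three alike in an uneven row on the mat, neighbours 65 to 115 mm apart. In the finished row its centre is at x = 146 to 164 mm in the mat's frame, the three within 6 mm of each other.
- funnel: glass funnel standing upside down on its rim, diameter 100 mm, 100 mm tall; bystander. Origin under its centre.
- spoon_rest: white ceramic spoon rest, dish of diameter 88 mm with a 70 mm tail along its y, 16 mm tall; bystander. Origin under the dish's centre.
- jug: clear plastic jug with a handle, diameter 80 mm, 120 mm tall; bystander. Origin under its centre.
- timer: white kitchen timer, 50 x 70 x 55 mm, with a round grey dial; bystander. Origin under its centre.
- cassette_1: black and steel film cassette, diameter 25 mm, 49 mm tall, standing beyond the canisters; bystander. Origin under its centre.
- cassette_2: film cassette like the other, standing to the right beyond the canisters; bystander. Origin under its centre.
There are look-alikes about, which are no part of the job. What is shaped like the drum but green is not meant.

How it is judged:
By the outcome, as a careful person would: the job done as asked, in the order asked, and still so for the second after the job is handed in, with the robot touching nothing.
It also fails if it takes over 64 s, if anything falls off the work surface, if the arm or the gripper's body presses on something with over 40 N, if the wrist force passes 120 N, or if a joint passes its speed limit or range.

## Working session

There is one attempt and no reset: what is moved stays moved. The work goes in short steps, each a Python script; the robot and the scene stay as the last script left them, time stands still between calls to the robot, and variables do not carry over. Pictures are saved under pics/ and viewed, about 8 in all and at most 12, crops included, and the job is handed in when it is done.

```bash
ls; mkdir -p pics; python3 - <<'E'
from rig import arm
import cv2,numpy as np
print(arm.grip_depth,arm.current_t())
for n in("top","scene"):
    im=arm.snapshot(n);cv2.imwrite(f"pics/{n}0.png",im[:,:,::-1]);c=arm.get_calibration(n)
    np.savez(f"{n}.npz",**c);print(n,c)
E
```

```text
pics
0.0188 0.0
top {'intrinsics': array([[438.50627281,   0.        , 322.0539701 ],
       [  0.        , 438.50627281, 239.97230727],
       [  0.        ,   0.        ,   1.        ]]), 'k1': -0.02845090323968499, 'cam_to_world': array([[-0.10281906, -0.97119023,  0.21498322,  0.25607975],
       [-0.99468893,  0.10141077, -0.01760058,  0.02229705],
       [-0.00470811, -0.21565111, -0.97645913,  1.08785888],
       [ 0.        ,  0.        ,  0.        ,  1.        ]])}
scene {'intrinsics': array([[506.46566215,   0.        , 329.45524968],
       [  0.        , 506.46566215, 235.40905243],
       [  0.        ,   0.        ,   1.        ]]), 'k1': 0.0022932255588772933, 'cam_to_world': array([[-6.20496729e-04,  8.26960468e-01, -5.62259726e-01,
         1.29431178e+00],
       [ 9.99982039e-01,  3.86489300e-03,  4.58085121e-03,
         2.04145530e-02],
       [ 5.96125654e-03, -5.62246785e-01, -8.26948013e-01,
         1.22649557e+00],
       [ 0.00000000e+00,  0.00000000e+00,  0.00000000e+00,
         1.00000000e+00]])}
```

View pics/top0.png

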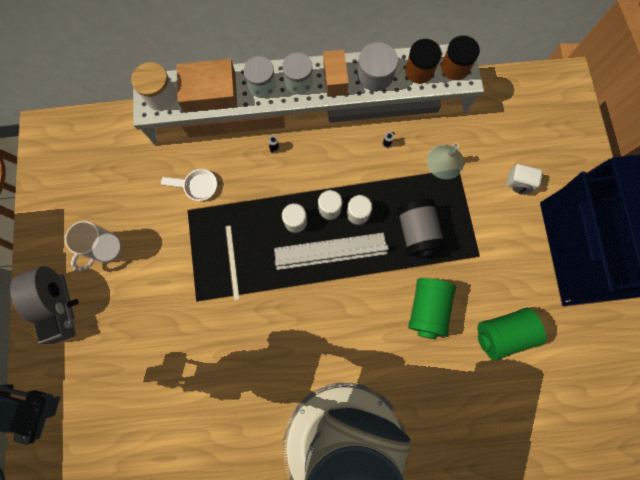

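View pics/scene0.png

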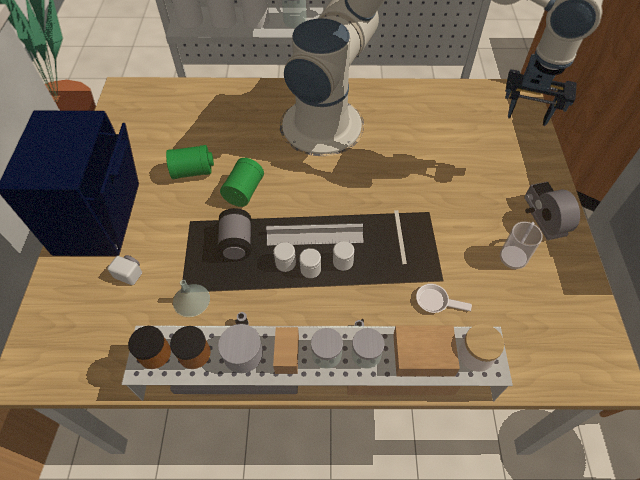

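Top view: mat corners are near (188,211), (462,176), (479,258) and (197,300). The tape is at (232,262) and the ruler at (330,250). The canisters are at (294,217), (330,205) and (360,209). The grey drum is at (421,228). Cylinder candidates are grey (421,228), green (432,308) and green (512,333). The grey one on the mat is the drum, and I'll confirm it in a crop.

```bash
cat > h.py <<'E'
import numpy as np,cv2
def ray(c,uv):
    uv=np.atleast_2d(np.asarray(uv,float));K=c["intrinsics"]
    d=np.array([[float(c["k1"]),0,0,0]]) 
    n=cv2.undistortPoints(uv[:,None,:],K,np.array([float(c["k1"]),0,0,0]))[:,0]
    T=c["cam_to_world"];v=np.c_[n,np.ones(len(n))]@T[:3,:3].T
    return T[:3,3],v
def onz(c,uv,z):
    o,v=ray(c,uv);s=(z-o[2])/v[:,2];return o+v*s[:,None]
def proj(c,P):
    T=c["cam_to_world"];p=(np.atleast_2d(P)-T[:3,3])@T[:3,:3];n=p[:,:2]/p[:,2:]
    n=n*(1+float(c["k1"])*(n**2).sum(1))[:,None]
    K=c["intrinsics"];return n*[K[0,0],K[1,1]]+[K[0,2],K[1,2]]
E
python3 - <<'E'
from h import *
for n in("top","scene"):
    im=cv2.imread(f"pics/{n}0.png");c=dict(np.load(n+".npz"))
    print(n)
    g=im.max(2);dark=((g<70)).astype(np.uint8)
    m=cv2.morphologyEx(dark,cv2.MORPH_OPEN,np.ones((3,3)))
    # restrict near the mat
    box=(175,165,490,310) if n=="top" else (175,205,450,295)
    x0,y0,x1,y1=box
    sub=np.zeros_like(m);sub[y0:y1,x0:x1]=m[y0:y1,x0:x1]
    k,l,s,_=cv2.connectedComponentsWithStats(sub);b=1+s[1:,4].argmax()
    cs,_=cv2.findContours((l==b).astype(np.uint8),0,1);h=cv2.convexHull(np.vstack(cs))
    ap=cv2.approxPolyDP(h,8,True)[:,0];print(ap.tolist());P=onz(c,ap,0.0006);print(P.round(4).tolist())
    # whites
    hsv=cv2.cvtColor(im,cv2.COLOR_BGR2HSV)
    w=((hsv[...,2]>140)&(hsv[...,1]<60)).astype(np.uint8);ss=np.zeros_like(w);ss[y0:y1,x0:x1]=w[y0:y1,x0:x1]
    k,l,s,ce=cv2.connectedComponentsWithStats(ss)
    for i in range(1,k):
        if s[i,4]>40:
            print(s[i].tolist(),ce[i].round(1),onz(c,ce[i],0.06).round(3)[0],onz(c,ce[i],0.001).round(3)[0])
im=cv2.imread("pics/top0.png")[165:315,180:490];cv2.imwrite("pics/topc.png",cv2.resize(im,None,fx=2.58,fy=2.58,interpolation=2))
E
```

```text
top
[[460, 177], [477, 256], [196, 299], [189, 210]]
[[0.6264, -0.3752, 0.0006], [0.4136, -0.382, 0.0006], [0.379, 0.3285, 0.0006], [0.6103, 0.3372, 0.0006]]
[428, 165, 17, 8, 97] [436.2 167.6] [ 0.637 -0.299  0.06 ] [ 0.659 -0.317  0.001]
[175, 170, 42, 31, 805] [199.3 184.4] [0.654 0.292 0.06 ] [0.677 0.308 0.001]
[318, 190, 23, 26, 443] [328.9 202. ] [ 0.575 -0.023  0.06 ] [ 0.594 -0.025  0.001]
[348, 195, 23, 27, 464] [358.6 207.3] [ 0.554 -0.093  0.06 ] [ 0.572 -0.1    0.001]
[282, 204, 23, 25, 438] [293.  215.2] [0.551 0.068 0.06 ] [0.568 0.07  0.001]
[412, 217, 10, 23, 68] [416.6 228.8] [ 0.486 -0.226  0.06 ] [ 0.499 -0.24   0.001]
[226, 226, 12, 73, 311] [231.9 261.6] [0.452 0.223 0.06 ] [0.464 0.234 0.001]
[275, 233, 113, 32, 1889] [329.8 248.9] [ 0.459 -0.012  0.06 ] [ 0.47  -0.014  0.001]
[277, 252, 109, 17, 234] [328.8 260.2] [ 0.432 -0.007  0.06 ] [ 0.442 -0.009  0.001]
scene
[[183, 275], [190, 222], [234, 208], [428, 212], [442, 280], [208, 290]]
[[0.5955, -0.3789, 0.0006], [0.4145, -0.3876, 0.0006], [0.3616, -0.2625, 0.0006], [0.3737, 0.3254, 0.0006], [0.6085, 0.3385, 0.0006], [0.6421, -0.3033, 0.0006]]
[395, 210, 12, 54, 201] [400.1 237.3] [0.507 0.223 0.06 ] [0.467 0.233 0.001]
[266, 224, 97, 6, 310] [313.7 226.2] [ 0.47  -0.018  0.06 ] [ 0.428 -0.019  0.001]
[267, 232, 96, 38, 1679] [315.2 243.4] [ 0.528 -0.012  0.06 ] [ 0.489 -0.014  0.001]
[300, 249, 21, 28, 368] [311.3 259.5] [ 0.58  -0.022  0.06 ] [ 0.544 -0.024  0.001]
[416, 284, 32, 11, 238] [429.9 289.7] [0.671 0.288 0.06 ] [0.639 0.302 0.001]
[187, 292, 22, 3, 62] [198.1 293. ] [ 0.683 -0.312  0.06 ] [ 0.652 -0.329  0.001]
```

View pics/topc.png

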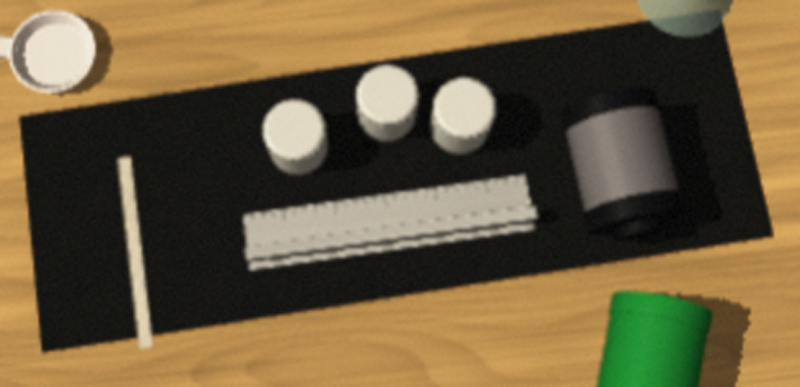

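The crop confirms it: the drum is the grey cylinder with black ends on the mat, at crop (625,165), with its pouring cap towards the robot. The green ones lie off the mat. Next I'll refine the mat edges and take a wrist view from above.

```bash
cat >> h.py <<'E'
def fitmat(im,c,corn,W=None):
    """refine mat edge lines: corners order [back-y, front-y, front+y, back+y] approx px; returns world corners"""
    g=cv2.GaussianBlur(im.max(2).astype(np.float32),(3,3),0);L=[]
    for i in range(4):
        a,b=np.float64(corn[i]),np.float64(corn[(i+1)%4]);t=(b-a)/np.linalg.norm(b-a);n=np.array([-t[1],t[0]])
        pts=[]
        for s in np.linspace(.06,.94,60):
            p=a+s*(b-a);q=np.array([p+n*k for k in np.arange(-7,7.01,.5)])
            v=cv2.remap(g,q[:,0].astype(np.float32)[None],q[:,1].astype(np.float32)[None],1)[0]
            d=np.abs(v[4:]-v[:-4]);j=d.argmax()
            if d[j]>25: pts.append(q[j+2])
        P=onz(c,pts,0.0006)[:,:2]
        vx,vy,x,y=cv2.fitLine(P.astype(np.float32),cv2.DIST_HUBER,0,.001,.001).ravel();L.append((np.array([x,y]),np.array([vx,vy])))
    C=[]
    for i in range(4):
        (p,d),(q,e)=L[i],L[(i+1)%4]
        s=np.linalg.solve(np.c_[d,-e],q-p);C.append(p+d*s[0])
    return np.array(C) # front-y, front+y, back+y, back-y
E
python3 - <<'E'
from h import *
from rig import arm
for n,corn in(("top",[[462,177],[479,257],[197,300],[188,211]]),("scene",[[183,289],[190,222],[430,212],[442,280]])):
    im=cv2.imread(f"pics/{n}0.png");c=dict(np.load(n+".npz"))
    C=fitmat(im,c,corn);d=np.roll(C,-1,0)-C
    print(n,C.round(4).tolist(),"len",np.linalg.norm(d,axis=1).round(4),"centre",C.mean(0).round(4),"yaw deg",np.degrees([np.arctan2(-d[0][0],d[0][1]),np.arctan2(d[1][1],d[1][0]),np.arctan2(d[2][0],-d[2][1]),np.arctan2(-d[3][1],-d[3][0])]).round(2))
    px={"top":dict(tapeA=(228,227),tapeB=(237,297),cas1=(389,145),cas2=(273,151),fun=(444,176)),"scene":dict(tapeA=(397,211),tapeB=(404,263))}[n]
    for k,v in px.items():print(k,onz(c,v,.001).round(3)[0])
    hsv=cv2.cvtColor(im,cv2.COLOR_BGR2HSV);g=cv2.inRange(hsv,(45,120,40),(75,255,255));g=cv2.morphologyEx(g,cv2.MORPH_OPEN,np.ones((3,3)))
    k,l,s,_=cv2.connectedComponentsWithStats(g)
    for i in range(1,k):
        if s[i,4]>400:
            x,y,w,h,_=s[i];print("green",s[i].tolist(),onz(c,[(x,y),(x+w,y+h)],.046).round(3).tolist())
R=np.array([[0,1,0],[1,0,0],[0,0,-1.]]).T
R=np.c_[[0,1,0],[1,0,0],[0,0,-1]].astype(float)
for S in(R,R*[-1,-1,1]):
    for p in((.5,-.02,.3),(.335,.1,.02),(.5,-.33,.02),(.48,.2,.02),(.62,-.02,.02)):
        q=arm.solve_ik(np.array(p),S);print(p,None if q is None else np.round(q,0))
E
```

```text
top [[0.41260001063346863, -0.3878999948501587], [0.3736000061035156, 0.32839998602867126], [0.6154000163078308, 0.34279999136924744], [0.6389999985694885, -0.375900000333786]] len [0.7174 0.2423 0.7191 0.2268] centre [ 0.5101 -0.0231] yaw deg [3.12 3.42 1.88 3.05]
tapeA [0.554 0.239 0.001]
tapeB [0.374 0.227 0.001]
cas1 [ 0.735 -0.202  0.001]
cas2 [0.75  0.108 0.001]
fun [ 0.633 -0.334  0.001]
green [409, 278, 47, 61, 2154] [[0.371, -0.193, 0.046], [0.219, -0.282, 0.046]]
green [478, 308, 68, 53, 2428] [[0.284, -0.345, 0.046], [0.147, -0.481, 0.046]]
scene [[0.4104999899864197, -0.39010000228881836], [0.3702000081539154, 0.32839998602867126], [0.611299991607666, 0.34130001068115234], [0.6486999988555908, -0.3772999942302704]] len [0.7196 0.2415 0.7195 0.2386] centre [ 0.5102 -0.0244] yaw deg [3.21 3.07 2.98 3.08]
tapeA [0.371 0.232 0.001]
tapeB [0.554 0.238 0.001]
green [166, 145, 47, 34, 1225] [[0.144, -0.496, 0.046], [0.286, -0.328, 0.046]]
green [220, 158, 44, 48, 1240] [[0.199, -0.317, 0.046], [0.388, -0.165, 0.046]]
(0.5, -0.02, 0.3) [-9. 14. 87. -0. 80. -9.]
(0.335, 0.1, 0.02) [  7.  30. 126.  -0.  23.   7.]
(0.5, -0.33, 0.02) [-39.  40.  91.  -0.  49. -39.]
(0.48, 0.2, 0.02) [ 16.  36. 103.  -0.  41.  16.]
(0.62, -0.02, 0.02) [-7. 41. 88. -0. 51. -7.]
(0.5, -0.02, 0.3) [ -9.  14.  87.  -0.  80. 171.]
(0.335, 0.1, 0.02) [   7.   30.  126.   -0.   23. -173.]
(0.5, -0.33, 0.02) [-39.  40.  91.  -0.  49. 141.]
(0.48, 0.2, 0.02) [  16.   36.  103.   -0.   41. -164.]
(0.62, -0.02, 0.02) [ -7.  41.  88.  -0.  51. 173.]
```

```bash
python3 - <<'E'
from h import *
from rig import arm
R=np.c_[[0,1,0],[1,0,0],[0,0,-1]].astype(float)
arm.move_to(np.array([.47,-.03,.40]),R)
c=arm.get_calibration("wrist");im=arm.snapshot("wrist");np.savez("w1.npz",**c)
cv2.imwrite("pics/w1.png",im[:,:,::-1]);print(arm.current_t(),c["cam_to_world"].round(3).tolist())
print(onz(c,[(0,0),(639,0),(639,479),(0,479)],0).round(2).tolist())
E
```

```text
2.6583 [[1.0, 0.0, -0.001, 0.47], [0.0, -0.961, -0.276, 0.049], [-0.001, 0.276, -0.961, 0.571], [0.0, 0.0, 0.0, 1.0]]
[[0.04, 0.22, 0.0], [0.9, 0.22, 0.0], [1.09, -0.6, 0.0], [-0.15, -0.6, 0.0]]
```

View pics/w1.png

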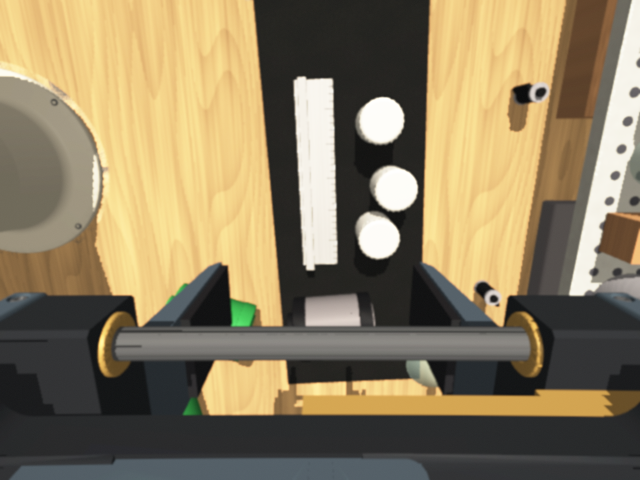

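The wrist view shows the ruler at columns 295–336, rows 77–268, with its ridge on the robot side. The canister tops are at (380,121), (394,188) and (378,236), and the drum is at (333,310).

```bash
python3 - <<'E'
from h import *
im=cv2.imread("pics/w1.png");c=dict(np.load("w1.npz"))
yaw=np.radians(3.1);M=np.array([[np.cos(yaw),np.sin(yaw)],[-np.sin(yaw),np.cos(yaw)]]);O=np.array([.511,-.0243])
mat=lambda P:((P[:,:2]-O)@M.T*1000).round(1)
g=im.min(2)
for thr in(190,):
    w=(g>thr).astype(np.uint8);b=np.zeros_like(w);b[60:275,285:425]=w[60:275,285:425]
    k,l,s,ce=cv2.connectedComponentsWithStats(b)
    for i in range(1,k):
        if s[i,4]<300:continue
        cs=max(cv2.findContours((l==i).astype(np.uint8),0,1)[0],key=len)
        if s[i,0]>345:
            P=onz(c,cs[:,0],.066)[:,:2]*1000
            A=np.c_[2*P,np.ones(len(P))];x=np.linalg.lstsq(A,(P**2).sum(1),rcond=None)[0];r=np.sqrt(x[2]+x[0]**2+x[1]**2)
            print("can",s[i].tolist(),x[:2].round(1),"r",r.round(1),"mat",mat(x[None,:2]/1000))
        else:
            print("ruler",s[i].tolist())
            h=cs[:,0];yy=range(90,256)
            R=np.array([(h[h[:,1]==y][:,0].max()+.5,y) for y in yy]);L=np.array([(h[h[:,1]==y][:,0].min()-.5,y) for y in yy])
            for nm,Q,z in(("edge43",R,.004),("left blade/bead",L,.0285)):
                P=onz(c,Q,z)[:,:2];vx,vy,x,y=cv2.fitLine(P.astype(np.float32),cv2.DIST_HUBER,0,.001,.001).ravel()
                if vy<0:vx,vy=-vx,-vy
                print(nm,"x at y=-.01:",x+(-.01-y)*vx/vy,"yaw",np.degrees(np.arctan2(-vx,vy)))
            e=onz(c,[(322,h[h[:,0]==322][:,1].min()-.5),(322,h[h[:,0]==322][:,1].max()+.5)],.004);print("ends",e.round(4).tolist())
print("row 170",im[170,285:345].mean(1).astype(int).tolist())
for n,v in dict(matL=(276,230),matR=(424.5,230)).items():print(n,onz(c,v,.0006).round(4),mat(onz(c,v,.0006)))
cv2.imwrite("pics/w1c.png",cv2.resize(np.hstack([im[260:400,270:440]]),None,fx=4,fy=4))
# drum body/caps in top view along columns
t=cv2.imread("pics/top0.png");ct=dict(np.load("top.npz"))
hsv=cv2.cvtColor(t,cv2.COLOR_BGR2HSV);d=(t.max(2)>60).astype(np.uint8);b=np.zeros_like(d);b[195:252,398:446]=d[195:252,398:446]
k,l,s,ce=cv2.connectedComponentsWithStats(b);i=1+s[1:,4].argmax();cs=max(cv2.findContours((l==i).astype(np.uint8),0,1)[0],key=len)
q=cv2.approxPolyDP(cv2.convexHull(cs),4,True)[:,0];print("drum grey",s[i],q.tolist(),onz(ct,q,.06).round(3).tolist())
E
```

```text
ruler [295, 77, 42, 193, 6550]
edge43 x at y=-.01: 0.49096784 yaw 2.01881
left blade/bead x at y=-.01: 0.4386192 yaw 2.2416382
ends [[0.4722, 0.1251, 0.004], [0.4726, -0.1531, 0.004]]
can [360, 98, 44, 45, 1568] [549.5  66.5] r 27.9 mat [[43.4 88.6]]
can [375, 167, 42, 43, 1436] [573.  -22.4] r 28.9 mat [[62.  -1.5]]
can [359, 213, 40, 45, 1362] [551.8 -91. ] r 30.0 mat [[ 37.1 -68.8]]
row 170 [35, 37, 36, 37, 36, 35, 35, 36, 35, 35, 34, 42, 97, 191, 240, 243, 241, 242, 241, 240, 240, 240, 240, 239, 235, 234, 240, 242, 242, 243, 242, 242, 242, 241, 241, 242, 241, 240, 240, 241, 241, 241, 242, 241, 240, 237, 232, 230, 230, 208, 129, 51, 34, 35, 35, 36, 36, 36, 36, 38]
matL [[ 0.3985 -0.0989  0.0006]] [[-116.4  -68.4]]
matR [[ 6.372e-01 -9.880e-02  6.000e-04]] [[122.  -81.2]]
drum grey [ 400  206   40   41 1139] [[431, 207], [439, 236], [407, 246], [400, 215]] [[0.537, -0.269, 0.06], [0.463, -0.277, 0.06], [0.447, -0.197, 0.06], [0.525, -0.191, 0.06]]
```

View pics/w1c.png

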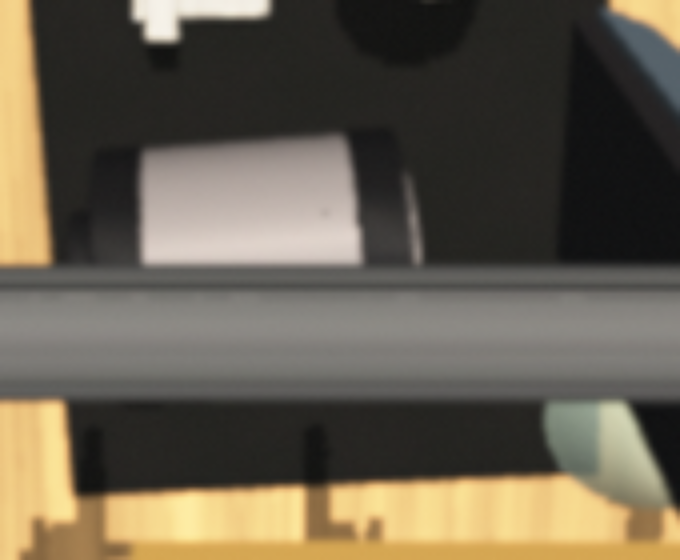

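```bash
cat >> h.py <<'E'
YAW=np.radians(3.1);OM=np.array([.5125,-.0243])
def w(mx,my,z): # mat mm -> world
    c,s=np.cos(YAW),np.sin(YAW);return np.array([OM[0]+(c*mx-s*my)/1e3,OM[1]+(s*mx+c*my)/1e3,z])
def Rd(yaw,tilt=0):
    x=np.array([-np.sin(yaw),np.cos(yaw),0]);y=np.array([np.cos(yaw),np.sin(yaw),0]);d=np.array([0,0,-1.])
    c,s=np.cos(tilt),np.sin(tilt);z=c*d+s*x;xx=c*x-s*d
    return np.c_[xx,y,z]
E
python3 - <<'E'
from h import *
from rig import arm
R=Rd(np.radians(2.1));p=np.array([.4486,-.014,.007])
arm.grip(.04)
arm.move_to(p+[0,0,.06],R)
arm.move_l(p,R,feed=.06)
print(arm.current_force().round(2))
arm.grip(0);print("width",arm.current_width(),arm.current_ee_pos().round(4),arm.current_force().round(2))
arm.move_l(p+[0,0,.0008],feed=.01)
print(arm.current_force().round(2))
S=Rd(YAW);a=w(-55,12,.0078);arm.move_l(a,S,feed=.04)
print(arm.current_ee_pos().round(4),arm.current_force().round(2),arm.current_t())
im=arm.snapshot("scene");cv2.imwrite("pics/s1.png",cv2.resize(im[190:310,170:450,::-1],None,fx=2.8,fy=2.8))
E
```

```text
[-0.1   0.59  1.11]
width 0.010006302462186385 [ 0.4487 -0.014   0.0071] [-0.36  0.16  3.66]
[ 0.5  -0.81 -2.92]
[ 0.4573 -0.0154  0.0078] [-0.57 -0.14 -3.  ] 7.15
```

View pics/s1.png

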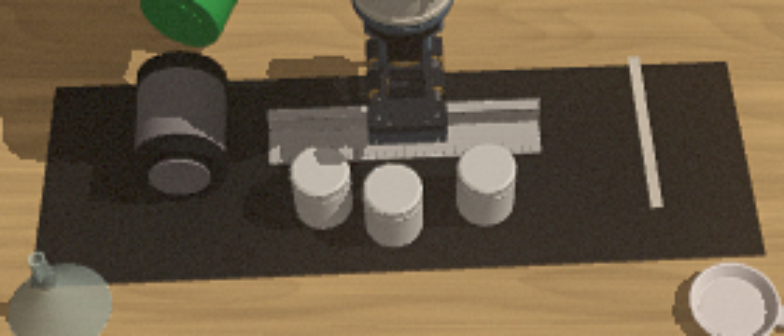

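The width of 10 mm and the 3 N load show the ruler is held by its ridge, in line with the row. The tape is at right, crop (645,135). Now I'll push.

```bash
python3 - <<'E'
from h import *
from rig import arm
S=Rd(YAW)
arm.move_l(w(83,12,.0078),S,feed=.05)
print(arm.current_ee_pos().round(4),arm.current_force().round(2),arm.current_t())
arm.sleep(.2)
arm.move_l(w(40,12,.0078),S,feed=.06)
arm.move_l(w(20,14,.055),S,feed=.12)
im=arm.snapshot("top");cv2.imwrite("pics/t2.png",im[:,:,::-1])
ct=dict(np.load("top.npz"))
g=im.min(2);b=np.zeros_like(g);b[160:230,270:385]=(g>140)[160:230,270:385]
k,l,s,ce=cv2.connectedComponentsWithStats(b)
for i in range(1,k):
    if s[i,4]>100:print(s[i].tolist(),ce[i].round(1),onz(ct,ce[i],.06).round(4))
print(arm.current_t(),arm.current_width())
cv2.imwrite("pics/t2c.png",cv2.resize(im[120:300,180:490,::-1],None,fx=2.58,fy=2.58))
E
```

```text
[ 0.5947 -0.0078  0.0078] [-1.55 -0.43 -3.36] 10.1083
11.8 0.009842285534855312
```

View pics/t2c.png

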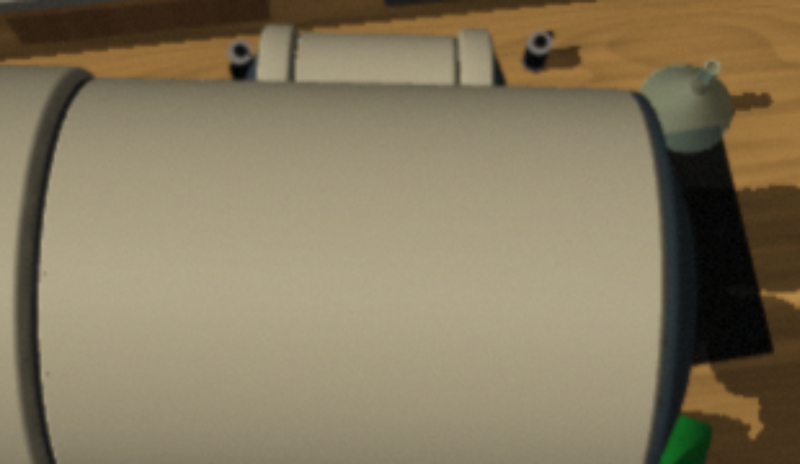

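The arm hides everything from the top camera. I'll lay the ruler down in front of the mat, then check.

```bash
python3 - <<'E'
from h import *
from rig import arm
S=Rd(YAW);b=lambda z:w(-172,100,z)
arm.move_l(b(.05),S,feed=.18)
arm.move_l(b(.0066),S,feed=.07)
print(arm.current_force().round(2))
arm.grip(.03);arm.move_l(b(.09),S,feed=.15)
t=np.array([.47,-.03,.40])
arm.move_to(t,Rd(0))
c=arm.get_calibration("wrist");im=arm.snapshot("wrist");np.savez("w3.npz",**c);cv2.imwrite("pics/w3.png",im[:,:,::-1])
i2=arm.snapshot("scene");cv2.imwrite("pics/s3.png",i2[:,:,::-1])
print(arm.current_t())
g=im.min(2);bb=np.zeros_like(g);bb[60:290,340:520]=(g>190)[60:290,340:520]
# exclude wood: need low saturation
hsv=cv2.cvtColor(im,cv2.COLOR_RGB2HSV);bb&=((hsv[...,1]<40)).astype(np.uint8)
k,l,s,ce=cv2.connectedComponentsWithStats(bb)
for i in range(1,k):
    if s[i,4]>300:
        cs=max(cv2.findContours((l==i).astype(np.uint8),0,1)[0],key=len)
        P=onz(c,cs[:,0],.066)[:,:2]*1000
        A=np.c_[2*P,np.ones(len(P))];x=np.linalg.lstsq(A,(P**2).sum(1),rcond=None)[0];r=np.sqrt(x[2]+x[0]**2+x[1]**2)
        v=x[:2]/1000-OM;cc,ss=np.cos(YAW),np.sin(YAW);print(s[i].tolist(),x[:2].round(1),r.round(1),"mat",cc*v[0]+ss*v[1],-ss*v[0]+cc*v[1])
cv2.imwrite("pics/v3.png",np.vstack([cv2.resize(im[60:330,200:600,::-1],(800,540))]))
E
```

```text
[ 1.42  0.47 -1.52]
16.525
[444, 92, 48, 46, 1658] [659.9  73.4] 28.6 mat 0.1525151033724479 0.08959886451607624
[441, 164, 46, 43, 1498] [663.7 -16.9] 29.5 mat 0.15142479754874047 -0.0008384666274991884
[442, 214, 41, 40, 1332] [668.4 -86.7] 29.2 mat 0.1522596339390029 -0.07069040762909769
```

View pics/v3.png

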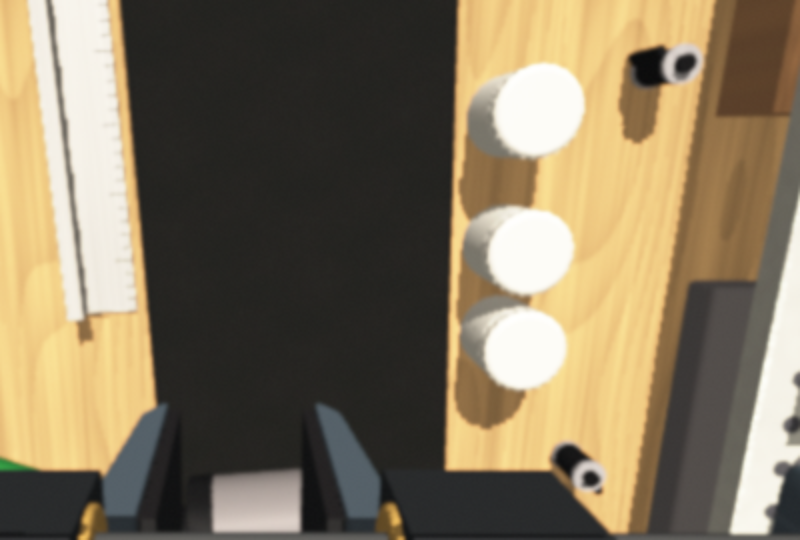

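The canister row is good: mat x is about 152 mm with a 1 mm spread, and the fronts are clear of the edge. The ruler lies flat off the front edge of the mat, in crop columns 30–135. Now the drum, which I'll push from the -y side with two fingertips, tool tilted 20°, low on its flank so that it rolls.

```bash
python3 - <<'E'
from h import *
from rig import arm
S=Rd(YAW,np.radians(20))
for y in(-305,100,210):print(arm.solve_ik(w(-25,y,.010),S) is not None)
arm.grip(.06)
arm.move_to(w(-25,-318,.20),S)
i2=arm.snapshot("scene");cv2.imwrite("pics/s4.png",i2[:,:,::-1])
arm.move_l(w(-25,-308,.010),S,feed=.12)
print(arm.current_force().round(2))
arm.move_l(w(-25,-255,.010),S,feed=.035)
print(arm.current_force().round(2))
arm.move_l(w(-25,-110,.010),S,feed=.06)
print(arm.current_force().round(2),arm.current_t())
im=arm.snapshot("scene");cv2.imwrite("pics/s5.png",im[:,:,::-1])
cv2.imwrite("pics/s5c.png",cv2.resize(im[180:310,150:450,::-1],None,fx=2.6,fy=2.6))
E
```

```text
True
True
True
[ 0.32 -0.26 -0.29]
[-0.01  0.81  0.3 ]
[ 0.71  1.34 -0.98] 24.5917
```

View pics/s5c.png

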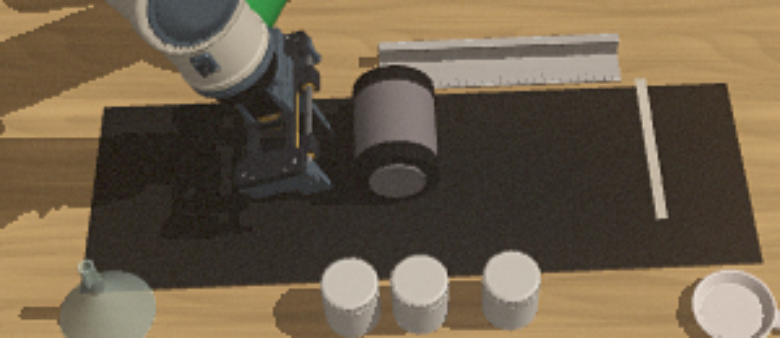

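Scene view: the drum is rolling upright on the mat at crop (395,130) and has moved slightly ahead of the fingers. The canisters and ruler are untouched. Next I'll measure its axis with tangent planes.

```bash
cat >> h.py <<'E'
def tomat(P):
    P=np.atleast_2d(P);v=P[:,:2]-OM;c,s=np.cos(YAW),np.sin(YAW);return np.c_[c*v[:,0]+s*v[:,1],-s*v[:,0]+c*v[:,1]]*1000
def drum(im,c,seed,thr=62,verbose=True):
    """im rgb; grey lateral body near seed px. returns axis points (mat mm) at y.. and end disc"""
    hsv=cv2.cvtColor(im,cv2.COLOR_RGB2HSV);m=((im.max(2)>thr)&(hsv[...,1]<70)).astype(np.uint8)
    b=np.zeros_like(m);u,v=seed;b[v-32:v+45,u-26:u+26]=m[v-32:v+45,u-26:u+26]
    k,l,s,ce=cv2.connectedComponentsWithStats(b);i=l[v,u];x,y,ww,hh,a=s[i]
    rows=np.arange(y+5,y+hh-8);L=[];R=[]
    for r in rows:
        q=np.where(l[r]==i)[0];L.append((q.min()-.5,r));R.append((q.max()+.5,r))
    n=[]
    for Q in(L,R):
        o,d=ray(c,Q);N=np.linalg.svd(d/np.linalg.norm(d,axis=1)[:,None])[2][2];n.append(N*np.sign(N[1]))
    B=n[0]+n[1];B/=np.linalg.norm(B)
    ax=lambda X:np.array([X,o[1]-(B[0]*(X-o[0])+B[2]*(.046-o[2]))/B[1],.046])
    P=np.array([ax(.45),ax(.53)])
    if verbose:print("box",s[i].tolist(),"axis mat",tomat(P).round(1).tolist(),"rad mm",[abs((P[0]-o)@N*1000).round(1) for N in n])
    for j in range(1,k):
        if j!=i and s[j,4]>25:print(" other",s[j].tolist(),tomat(onz(c,ce[j],.046)).round(1))
    return P
E
python3 - <<'E'
from h import *
c=dict(np.load("scene.npz"))
for f,sd in(("s5",(302,227)),("s3",(235,227)),("s4",(235,227))):
    im=cv2.imread(f"pics/{f}.png")[:,:,::-1].copy();print(f)
    if f=="s5":print(im[227,275:330].max(1).tolist())
    drum(im,c,sd)
im=cv2.imread("pics/s3.png")
t=(im.min(2)>120).astype(np.uint8);b=np.zeros_like(t);b[214:262,385:415]=t[214:262,385:415]
ys,xs=np.nonzero(b);P=tomat(onz(c,np.c_[xs,ys],.0008))
print("tape mat: y mean",P[:,1].mean(),"x range",P[:,0].min(),P[:,0].max(),"slope",np.polyfit(P[:,0],P[:,1],1))
E
```

```text
s5
[87, 70, 37, 44, 42, 40, 42, 46, 45, 35, 40, 59, 73, 67, 71, 82, 83, 93, 95, 100, 104, 110, 113, 115, 120, 122, 127, 126, 129, 133, 131, 132, 136, 134, 137, 138, 138, 135, 135, 132, 129, 129, 85, 47, 47, 53, 53, 54, 51, 57, 57, 56, 48, 52, 42]
box [286, 210, 32, 30, 734] axis mat [[-63.9, -25.0], [16.1, -26.2]] rad mm [np.float64(43.3), np.float64(43.3)]
 other [296, 195, 32, 19, 438] [[-137.3   13.3]]
 other [292, 243, 22, 13, 219] [[ 23.4 -24.7]]
s3
box [218, 214, 33, 30, 761] axis mat [[-74.3, -216.4], [6.0, -212.7]] rad mm [np.float64(43.6), np.float64(43.6)]
 other [223, 247, 22, 12, 219] [[  25.9 -213.9]]
s4
box [218, 214, 33, 30, 755] axis mat [[-74.3, -216.2], [6.0, -213.0]] rad mm [np.float64(43.4), np.float64(43.4)]
 other [223, 247, 22, 12, 219] [[  25.8 -214.1]]
tape mat: y mean 259.92031691494435 x range -116.9028929642098 49.384604733531255 slope [-1.47542846e-03  2.59873973e+02]
```

The drum axis is at y' = -25.6 and square to the tape within 0.02 rad. Its middle is at x' ≈ -36. The tape is at y' = 260, x' ≈ -34. I'll continue, then slow down.

```bash
python3 - <<'E'
from h import *
from rig import arm
S=Rd(YAW,np.radians(20));c=dict(np.load("scene.npz"))
arm.move_l(w(-28,115,.010),S,feed=.055)
arm.sleep(.5)
def meas(n,y):
    im=arm.snapshot("scene");cv2.imwrite(f"pics/{n}.png",im[:,:,::-1])
    sd=proj(c,w(-40,y,.085))[0].round().astype(int);print(n,sd,arm.current_t());drum(im,c,tuple(sd))
meas("s6",195)
arm.move_l(w(-28,180,.010),S,feed=.022)
arm.sleep(.3)
meas("s7",235)
im=cv2.imread("pics/s7.png");cv2.imwrite("pics/s7c.png",cv2.resize(im[180:310,250:550],None,fx=2.6,fy=2.6))
E
```

```text
s6 [380 219] 29.4333
box [356, 207, 33, 31, 731] axis mat [[-53.1, 174.7], [26.8, 170.5]] rad mm [np.float64(44.1), np.float64(44.1)]
 other [354, 193, 35, 19, 399] [[-141.4  181.4]]
 other [394, 210, 12, 54, 251] [[ -2.1 250.3]]
 other [364, 240, 21, 13, 209] [[ 22.8 174.5]]
s7 [394 218] 32.8917
box [368, 188, 43, 48, 999] axis mat [[-50.3, 227.5], [31.4, 255.8]] rad mm [np.float64(45.1), np.float64(45.1)]
 other [385, 239, 22, 13, 214] [[ 22.6 235.1]]
 other [400, 251, 7, 12, 59] [[ 62.7 250.4]]
```

View pics/s7c.png

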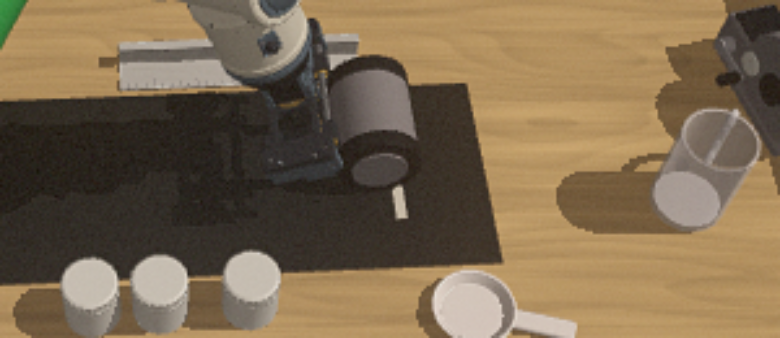

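The drum is just short of the tape, which shows beyond the far end at crop (400,203). I'll fit s7 more carefully, since the mask merged with other parts.

```bash
cat >> h.py <<'E'
def drum2(im,c,rows,ul,ur):
    """axis from tangent planes; per row, left edge search in ul range, right in ur range by max gradient"""
    g=cv2.GaussianBlur(im.max(2).astype(np.float32),(3,3),0);gr=cv2.Sobel(g,cv2.CV_32F,1,0);n=[];o=None
    for (a,b),sg in((ul,1),(ur,-1)):
        Q=[]
        for r in rows:
            v=sg*gr[r,a:b];j=int(v.argmax());Q.append((a+j,r))
        Q=np.array(Q,float);p=np.polyfit(Q[:,1],Q[:,0],1);e=Q[:,0]-np.polyval(p,Q[:,1]);k=abs(e)<1.6;Q=Q[k]
        o,d=ray(c,Q);N=np.linalg.svd(d/np.linalg.norm(d,axis=1)[:,None])[2][2];n.append(N*np.sign(N[1]));print(k.sum(),p.round(2),end=" ")
    B=n[0]+n[1];ax=lambda X:np.array([X,o[1]-(B[0]*(X-o[0])+B[2]*(.046-o[2]))/B[1],.046])
    P=np.array([ax(.42),ax(.46),ax(.5)]);print("axis mat",tomat(P).round(1).tolist(),"rad",[abs((P[0]-o)@N*1000/np.linalg.norm(N)).round(1) for N in n])
E
python3 - <<'E'
from h import *
c=dict(np.load("scene.npz"))
im=cv2.imread("pics/s7.png")
for r in(212,220,228):print(r,im[r,365:420].max(1).tolist())
drum2(im,c,range(213,231),(370,385),(400,416))
im=cv2.imread("pics/s6.png");drum2(im,c,range(212,234),(350,363),(382,394))
im=cv2.imread("pics/s5.png");drum2(im,c,range(214,236),(280,292),(311,323))
E
```

```text
212 [59, 56, 91, 86, 88, 79, 64, 82, 62, 100, 67, 37, 39, 59, 73, 72, 78, 82, 89, 92, 101, 101, 104, 109, 115, 115, 121, 123, 126, 129, 128, 129, 130, 136, 137, 137, 140, 139, 136, 135, 134, 81, 110, 153, 150, 150, 154, 114, 113, 113, 118, 117, 116, 114, 82]
220 [49, 48, 51, 51, 49, 52, 57, 45, 49, 66, 104, 85, 64, 69, 74, 71, 72, 70, 81, 86, 87, 96, 100, 103, 106, 112, 113, 120, 121, 121, 124, 130, 133, 132, 135, 135, 138, 138, 136, 139, 138, 136, 133, 53, 66, 58, 56, 61, 56, 61, 58, 57, 60, 59, 57]
228 [38, 39, 40, 46, 51, 53, 58, 53, 57, 51, 51, 50, 56, 54, 58, 72, 69, 71, 76, 74, 88, 88, 94, 97, 103, 106, 112, 115, 115, 123, 125, 127, 130, 136, 138, 132, 138, 136, 140, 138, 137, 134, 140, 133, 86, 56, 63, 59, 61, 59, 54, 58, 60, 56, 58]
12 [-1.6000e-01  4.0921e+02] 18 [1.8000e-01 3.6726e+02] axis mat [[-80.0, 232.6], [-40.2, 228.1], [-0.4, 223.6]] rad [np.float64(45.6), np.float64(45.6)]
9 [  0.39 265.77] 22 [1.9000e-01 3.4408e+02] axis mat [[-83.6, 166.9], [-43.2, 173.5], [-2.8, 180.1]] rad [np.float64(49.2), np.float64(49.2)]
22 [-1.0000e-01  3.0902e+02] 22 [1.2000e-01 2.8992e+02] axis mat [[-94.0, -25.2], [-54.0, -25.8], [-13.9, -26.4]] rad [np.float64(40.0), np.float64(40.0)]
```

```bash
cat >> h.py <<'E'
def drumR(im,c,rows,ur,rad=.0445):
    g=cv2.GaussianBlur(im.max(2).astype(np.float32),(3,3),0);gr=cv2.Sobel(g,cv2.CV_32F,1,0);a,b=ur
    Q=np.array([(a+int((-gr[r,a:b]).argmax()),r) for r in rows],float)
    p=np.polyfit(Q[:,1],Q[:,0],1);k=abs(Q[:,0]-np.polyval(p,Q[:,1]))<1.6;o,d=ray(c,Q[k])
    N=np.linalg.svd(d/np.linalg.norm(d,axis=1)[:,None])[2][2];N*=np.sign(N[1])
    ax=lambda X:np.array([X,o[1]-(rad+N[0]*(X-o[0])+N[2]*(.046-o[2]))/N[1],.046])
    M=tomat([ax(.42),ax(.5)]);print(k.sum(),"axis mat",M.round(1).tolist(),"slope",((M[1,1]-M[0,1])/(M[1,0]-M[0,0])).round(3));return M
E
python3 - <<'E'
from h import *
c=dict(np.load("scene.npz"))
for f,r,u in(("s3",range(216,240),(244,256)),("s5",range(214,236),(311,323)),("s6",range(212,234),(382,394)),("s7",range(214,233),(402,416))):
    print(f);drumR(cv2.imread(f"pics/{f}.png"),c,r,u)
E
```

```text
s3
23 axis mat [[-104.7, -223.2], [-24.2, -214.8]] slope 0.104
s5
22 axis mat [[-94.2, -29.7], [-13.9, -25.1]] slope 0.058
s6
22 axis mat [[-83.3, 171.8], [-3.0, 174.9]] slope 0.039
s7
19 axis mat [[-80.0, 233.5], [0.2, 234.9]] slope 0.017
```

```bash
python3 - <<'E'
from h import *
from rig import arm
S=Rd(YAW,np.radians(20));c=dict(np.load("scene.npz"));ct=dict(np.load("top.npz"))
arm.move_l(w(-28,204,.010),S,feed=.02)
arm.sleep(.3)
arm.move_l(w(-28,130,.012),S,feed=.06)
arm.move_l(w(-28,20,.20),S,feed=.2)
arm.sleep(.2)
arm.move_to(np.array([.42,-.25,.35]),Rd(0))
im=arm.snapshot("scene");cv2.imwrite("pics/s8.png",im[:,:,::-1])
t=arm.snapshot("top");cv2.imwrite("pics/t8.png",t[:,:,::-1]);print(arm.current_t())
drumR(im,c,range(214,230),(410,424))
a=cv2.resize(im[180:310,250:550,::-1],(780,338));b=cv2.resize(t[170:270,170:470,::-1],(780,260));cv2.imwrite("pics/v8.png",np.vstack([a,b]))
E
```

```text
38.5833
16 axis mat [[-78.5, 260.6], [1.6, 261.0]] slope 0.005
```

View pics/v8.png

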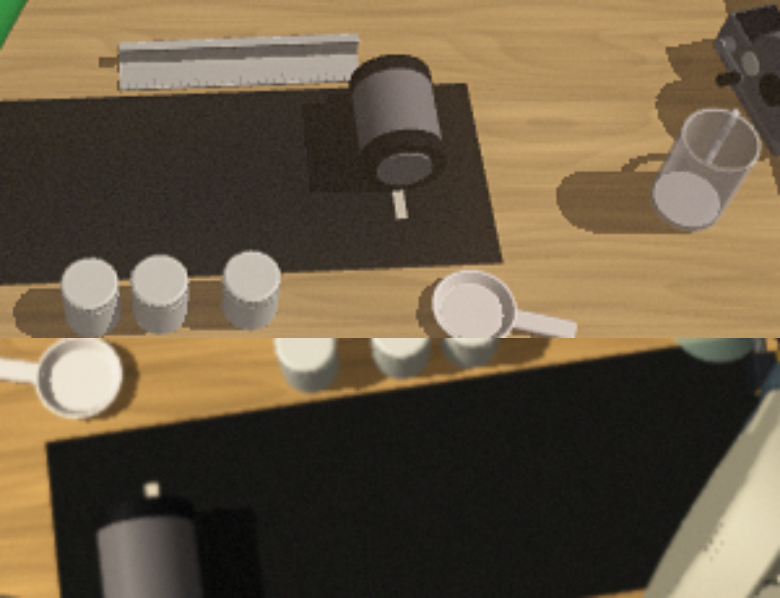

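The drum stands over the tape, which shows beyond the far end at (400,205) and in the top view at (152,488). I'll check with clean two-edge fits and a wrist view from above.

```bash
python3 - <<'E'
from h import *
from rig import arm
c=dict(np.load("scene.npz"));ct=dict(np.load("top.npz"))
im=cv2.imread("pics/s8.png")[:,:,::-1].copy()
drum2(im,c,range(215,231),(383,393),(410,424))
b=im.copy();b[236:,:]=b[236:,:]
drum(im,c,tuple(proj(c,w(-40,255,.085))[0].round().astype(int)))
# visible tape, same views
for n,cc,bx in(("s8",c,(392,250,412,268)),("t8",ct,(220,222,238,234))):
    m=cv2.imread(f"pics/{n}.png").min(2);x0,y0,x1,y1=bx;s=np.zeros_like(m);s[y0:y1,x0:x1]=(m>110)[y0:y1,x0:x1]
    ys,xs=np.nonzero(s);print(n,"tape seen",len(xs),tomat(onz(cc,(xs.mean(),ys.mean()),.0008)).round(1), "x max",tomat(onz(cc,np.c_[xs,ys],.0008))[:,0].max().round(1))
t=cv2.imread("pics/t8.png")
drum2(t,ct,range(242,268),(203,215),(240,254))
arm.move_to(np.array([.46,.12,.42]),Rd(0))
cw=arm.get_calibration("wrist");im=arm.snapshot("wrist");np.savez("w9.npz",**cw);cv2.imwrite("pics/w9.png",im[:,:,::-1]);print(arm.current_t(),proj(cw,w(-34,260,0)))
cv2.imwrite("pics/w9c.png",cv2.resize(im[:270,170:570,::-1],(800,540)))
E
```

```text
16 [1.3000e-01 3.5721e+02] 16 [2.0000e-01 3.7183e+02] axis mat [[-78.5, 261.2], [-38.4, 261.3], [1.6, 261.4]] rad [np.float64(43.5), np.float64(43.5)]
box [386, 206, 34, 31, 742] axis mat [[-48.4, 261.6], [31.4, 255.7]] rad mm [np.float64(44.8), np.float64(44.8)]
 other [376, 193, 12, 19, 206] [[-132.   211.2]]
 other [395, 238, 21, 13, 212] [[ 22.5 261.5]]
 other [400, 253, 7, 10, 51] [[ 64.8 250.3]]
s8 tape seen 40 [[ 40.6 259.8]] x max 56.1
t8 tape seen 22 [[ 53.5 260.5]] x max 59.0
25 [7.000e-02 1.908e+02] 26 [1.3000e-01 2.1252e+02] axis mat [[-78.4, 262.5], [-38.4, 262.5], [1.7, 262.5]] rad [np.float64(44.5), np.float64(44.5)]
40.0417 [[323.2917796  109.58428946]]
```

View pics/w9c.png

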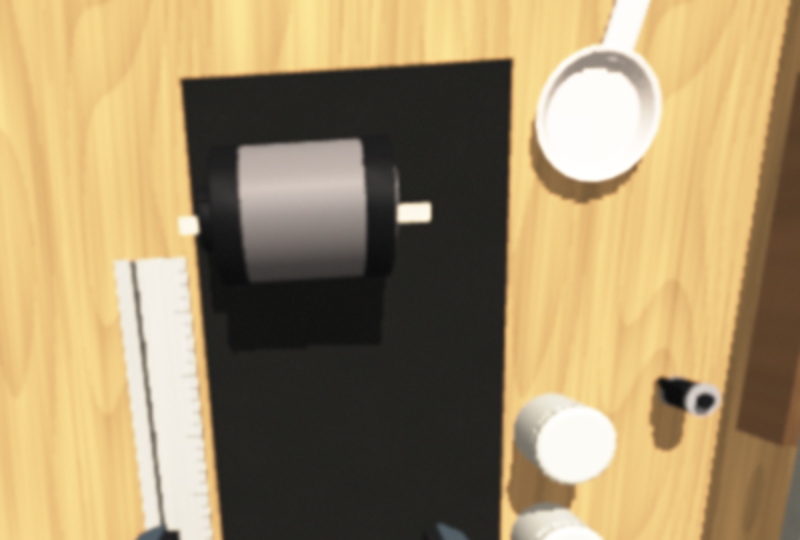

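The tape shows beyond both ends, at (188,226) and (414,212). The axis is within about 2.5 mm of the tape's centre line and square to it, and the ruler is clear. Handing in.

```bash
python3 - <<'E'
from rig import arm
print(arm.current_force().round(2),arm.current_t());arm.sign_off()
E
```

```text
[-0.7  -0.01 -0.13] 40.0417
the job is handed in; nothing more can be done
```

The canisters, the ruler and the drum were all in place at the last checks, and I handed the job in at 40.0 s of the 64 s allowed.

- **Canisters:** I pushed them with the ruler's edge off the back of the mat. They stand upright at mat x of about 152 mm, within about 1 mm of each other, with their fronts clear of the edge.
- **Ruler:** It lies flat on the table just in front of the mat, clear of the drum's path.
- **Drum:** I rolled it with two fingertips low on its flank. Its axis is 1 to 2.5 mm from the tape's centre line (tolerance 8 mm) and its middle is about 3 mm off along the tape. The tape shows beyond both ends.
- **Disagreements:**
  - The cameras differed by 2–3 mm on where the mat lies, so I used a value in between.
  - Several mid-roll drum fits were spoiled by the fingers or the tape in view. At the end the two-edge fits from the scene and top views both read square. An automatic mask fit on the scene view gave 0.07 rad, still within 0.1; I put that down to the tape.
  - Midway, the drum coasted about 3 cm ahead of the fingers. It hit nothing, and I slowed the rest of the roll.
- **Not measured:** I did not measure the bystanders again. I planned the moves to keep clear of them, and those in view looked unmoved.

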